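# Shim the rocking weighing station

## Task

The stone weighing station rocks because its brass foot, under the slab's bare front-right corner (as seen from the robot), is seized short of the bench. Slide the blue spacer flat on the bench under that foot, then slide the orange wedge, thin end first, in on top of the spacer until it is gently snug, so that the foot is carried without being forced up. Let go and press down on the slab above that foot with a push of about 12 N for half a second to show that it no longer rocks, then leave everything standing, without shoving the station or disturbing the other things on the bench.

Things in the scene. Friction and masses are not known exactly. Their poses are not given: they have to be found in the camera images.
- station: Weighing station, loose, 6 kg: marble slab 260x220x25 mm, its underside 26 and top 51 mm over the bench, level on 3 black feet. Origin: on the bench, below the centre of the short brass foot (24 mm across, flat underside 11.8 to 17 mm over the bench, differs each time, not reported). z up. Slab spans x -22..238, y -22..198 mm; black feet at (216,0), (0,176), (216,176) mm. The x=-22 edge faces the robot.
- press_point (a point): Point on the bare slab top, straight above the short brass foot, 51 mm over the bench. About 5 N pushed down here tips an unshimmed station until the foot meets what lies below. If the wedge is driven in too hard, the foot is forced up and the load on the wedge soon passes 20 N.
- balance_top (a point): White balance fixed on the slab, 160 x 150 mm, 55 mm tall, with a round steel pan; the point is the centre of its housing's top, 106 mm over the bench (the pan rises to 118 mm). In the station's axes it covers x 59..219, y 42..193 mm.
- spacer_mid (a point): Blue flat spacer, 75 x 30 x 8 mm (x, y, z), 50 g, lying flat; the point is its centre, 4 mm above its underside; x along its length (both ends alike).
- wedge_grip (a point): Orange wedge shim 96x28 mm, 70 g, flat underside, top slopes from 1.6 mm thick (thin end) to 15 mm, with an upright grip tab 20x12 mm (x,y), top 38 mm above the underside. Point: tab centre, 26 mm above the underside; x points to the thin end 84 mm ahead, thick end 12 mm behind. When snug the thin end is about 4 to 41 mm past the foot's centre and friction holds it.
- amber: Bystander: amber glass bottle, 64 mm across, 150 mm tall; origin at the centre of its underside. Leave it alone.
- salve: Bystander: white salve jar with red lid, 68 mm across, 65 mm tall; origin at the centre of its underside. Leave it alone.
- cup: Bystander: white plastic cup, 68 mm across, 75 mm tall; origin at the centre of its underside. Leave it alone.
- brass_weight: Bystander: brass calibration weight with a knob, 34 mm across, 53 mm tall; origin at the centre of its underside. Leave it alone.
- mortar: Bystander: white ceramic bowl, 100 mm across, 50 mm tall; origin at the centre of its underside. Leave it alone.
- tablets: Bystander: small white bottle with green cap, 44 mm across, 80 mm tall; origin at the centre of its underside. Leave it alone.
- carton: Bystander: orange carton, 50 x 70 mm, 110 mm tall; origin at the centre of its underside. Leave it alone.
There are look-alikes about, which are no part of the job. Leave any black look-alike of the part that bears wedge_grip alone. Of the things that look like the part that bears spacer_mid, take the one that is farthest from the robot's base at the start.

How it is judged:
By the outcome, as a careful person would: the job done as asked, in the order asked, and still so for the second after the job is handed in, with the robot touching nothing.
It also fails if it takes over 69 s, if anything falls off the work surface, if the arm or the gripper's body presses on something with over 40 N, if the wrist force passes 120 N, or if a joint passes its speed limit or range.

## Robot

A 6-joint arm with a two-finger parallel gripper is mounted at the origin on the work surface. World frame = base frame: x ahead of the robot, y to its left, z up, the work surface at z = 0. Lengths are in m, angles in rad, forces in N, time in s.
With the tool pointing down it reaches from about 0.35 to 0.775 m from the base axis. Payload 5.5 kg.
Tool frame: the origin (TCP) lies between the finger pads; the fingertips stand 19 mm ahead of it and the grasp point (between the pads) is the TCP; z points along the fingers, x is the direction in which the jaws open and shut, and the axes are right-handed (so a half turn about z gives the same grasp; the last joint's range is limited). The gripper opens to 85 mm and grips with 20 to 120 N. Pads are 22 mm wide; open, the fingers measure 114 mm over their backs; the gripper's body (76 mm by 85 mm) begins 54 mm behind the grasp point. The pads swing forward as they close: fully open they stand 13 mm farther back than shut.
Start: joints at [-1.299, 0.313, 0.046, 1.304, 0, 1.431], TCP at [0.23, -0.527, 0.25] pointing down, gripper open.
Joint ranges: [-2.76, 2.76], [-0.86, 1.69], [-1.03, 1.26], [-2.2, 2.34], [-1.47, 1.5], [-3.14, 3.14]. Speed limits (rad/s): [2.57, 2.57, 3.14, 3.14, 3.14, 3.14].

## Interface

Orientations are given as a unit quaternion [w, x, y, z].
In Python, from workcell import env gives the robot as it stands. The module is installed in compiled form; this text tells all that it offers.
- The arm moves only by the tool carry_out, never from a script. Its argument "steps" is a list of rows, each a list of 7 numbers: the gripper command: -1 is shut, 1 is fully open, values between are in proportion, then the shift along the tool's x, y, z in m, then the turn, a rotation vector about the tool's x, y, z in rad. A call has 1 to 20 rows; each row shifts and turns the commanded pose from where the row before left it, along the tool's axes as they then stand; what a row does not reach is not made up. A row lasts 1/8 s, in which the tool goes at most 62.5 mm and 10.7 degrees, less where a joint would pass 70% of its speed; a pose out of reach is approached as far as the arm can. A call with a gripper value outside its range is refused whole. The fingers move at their own pace and stop on an object; "grip_force" is the grip in N (left out, the last holds). Time passes only in rows, so rows that do not move let the fingers close. It gives the time, the measured TCP pose, the force and the opening at its end, in the units of the state.
- env.get_state(): the state, without advancing time (a new reading comes with each control period).
- env.read_camera(name): name is "scene" or "top" or "wrist"; returns a dict with "color" (480x640x3 uint8, red, green, blue), "K" (3x3 intrinsics, pixels), "dist" ([k1, k2, p1, p2, k3] as OpenCV has them; the pictures are not rectified), "R" (3x3) and "t" (3): a world point X has camera coordinates R X + t. Camera axes: x right, y down, z forward; pixel columns grow to the right and rows downward; lengths in m; the calibration is good to about 2 mm. A picture is of the moment at which its call begins. There is no depth.
- env.hand_in(): hands the job in, once; it reports no verdict.
The state is a dict: "clock": time; "joint_pos": joint angles; "qvel": joint speeds; "tau": joint torques, N m; "tcp_pos": TCP position; "orientation": TCP orientation; "wrist_force": force on the tool from outside, world axes, zero at the start; "ft_torque": the same for the moment, N m; "finger_gap": finger opening in m.
Only numpy, scipy, OpenCV 4.12 (cv2) and the standard library are available. Lean on these libraries where they do the work, as an engineer would, in place of code of your own. Each camera call takes 0.05 s, during which the arm holds its last target. There are 200 camera calls.

## Working session

There is one attempt and no reset: what is moved stays moved. The work goes in short steps, Python scripts to look and compute and a tool call to move; the robot and the scene stay as the last step left them, time stands still between calls to the robot, and variables do not carry over. Pictures are saved under pics/ and viewed, about 8 in all and at most 12, crops included, and the job is handed in when it is done.

Besides the shell and the picture viewer there is one more tool, called after "Call:" by a JSON object that holds its "method" and its "body". carry_out: Moves the arm, as the interface text tells. Its arguments: {"type":"object","properties":{"steps":{"type":"array","items":{"type":"array","items":{"type":"number"}}},"grip_force":{"type":"number"}},"required":["steps"]}

```bash
mkdir -p pics; cat > h.py <<'E'
import cv2, numpy as np
from workcell import env
def shot(n,f):
    c=env.read_camera(n); cv2.imwrite(f'pics/{f}.png',c['color'][:,:,::-1])
    np.savez(f'pics/{f}.npz',**{k:np.array(c[k],float) for k in('K','dist','R','t')}); return c
def px2w(f,pts,z):
    c=np.load(f'pics/{f}.npz'); u=cv2.undistortPoints(np.array(pts,float).reshape(-1,1,2),c['K'],c['dist'])[:,0]
    d=np.c_[u,np.ones(len(u))]@c['R']; o=-c['R'].T@c['t']; z=np.broadcast_to(z,len(u))
    return o+d*((z-o[2])/d[:,2])[:,None]
def w2px(f,P):
    c=np.load(f'pics/{f}.npz'); return cv2.projectPoints(np.array(P,float).reshape(-1,1,3),cv2.Rodrigues(c['R'])[0],c['t'],c['K'],c['dist'])[0][:,0]
def crop(f,x0,y0,x1,y1,s,o):
    im=cv2.imread(f'pics/{f}.png')[y0:y1,x0:x1]; cv2.imwrite(f'pics/{o}.png',cv2.resize(im,None,fx=s,fy=s,interpolation=cv2.INTER_CUBIC))
E
python3 - <<'E'
from h import *
for n in('top','scene'): 
    c=shot(n,n+'0'); print(n,-c['R'].T@c['t'])
s=env.get_state(); print(s)
E
```

```text
top [ 0.39482548 -0.02517186  1.20406818]
scene [0.95212025 0.6279339  1.18966675]
{'clock': 0.1, 'joint_pos': array([-1.29857878e+00,  3.13946380e-01,  4.50961893e-02,  1.30363619e+00,
       -2.26109538e-05,  1.43115811e+00]), 'qvel': array([ 0.00117151, -0.00043   ,  0.00420478,  0.00205211,  0.00069146,
       -0.0014535 ]), 'tau': array([ 1.79145063e-03, -4.81724739e+01,  2.99244261e+01,  1.27217872e-02,
       -2.32101120e-04,  1.91906190e-05]), 'tcp_pos': array([ 0.23002477, -0.52650722,  0.24948752]), 'orientation': array([-5.48124719e-04,  8.36752539e-01, -5.47580564e-01, -6.43239269e-04]), 'wrist_force': array([-0.18214106, -0.19480249, -0.27458429]), 'ft_torque': array([-0.01221909,  0.03371009,  0.04350625]), 'finger_gap': 0.08532006775014478}
```

View pics/top0.png

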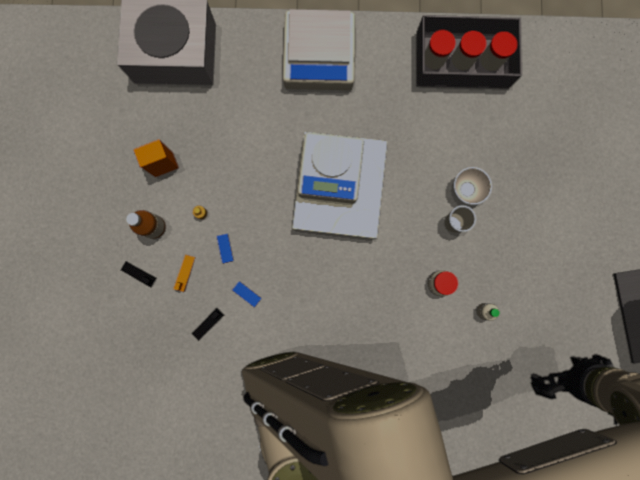

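View pics/scene0.png

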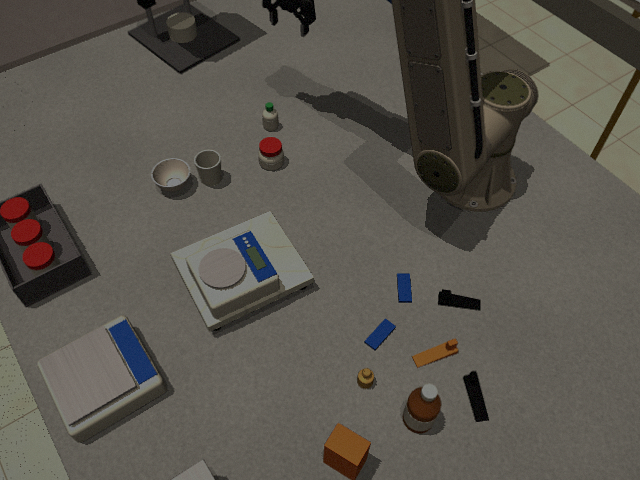

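The top view shows these candidates:
- **Spacers:** blue at (225,248) and blue at (247,294). The first looks farther from the base.
- **Wedge:** orange at (185,273). The look-alikes at (138,274) and (208,323) are black. The carton at (155,158) is also orange but isn't a wedge.
- **Station:** slab with corners near (305,133), (386,140), (378,238) and (294,230). The bare front-right corner is near (378,238).

I'll check this in one close crop.

```bash
python3 - <<'E'
from h import *
crop('top0',110,190,270,345,5,'c1'); crop('top0',280,120,400,250,4.6,'c2')
print(px2w('top0',[(225,248),(247,294)],.008), px2w('top0',[(138,274),(208,323)],.01))
E
```

```text
[[0.48836602 0.21632158 0.008     ]
 [0.36815899 0.15393562 0.008     ]] [[0.41473969 0.44280459 0.01      ]
 [0.29075085 0.25303713 0.01      ]]
```

```bash
python3 - <<'E'
import cv2,numpy as np
a=cv2.imread('pics/c1.png');b=cv2.imread('pics/c2.png')
h=600;r=lambda i,w:cv2.resize(i,(w,int(i.shape[0]*w/i.shape[1])))
a=r(a,480);b=r(b,320)
o=np.zeros((600,800,3),np.uint8);o[:a.shape[0],:480]=a;o[:b.shape[0],480:]=b;cv2.imwrite('pics/c12.png',o);print(a.shape,b.shape)
E
```

```text
(465, 480, 3) (346, 320, 3)
```

View pics/c12.png

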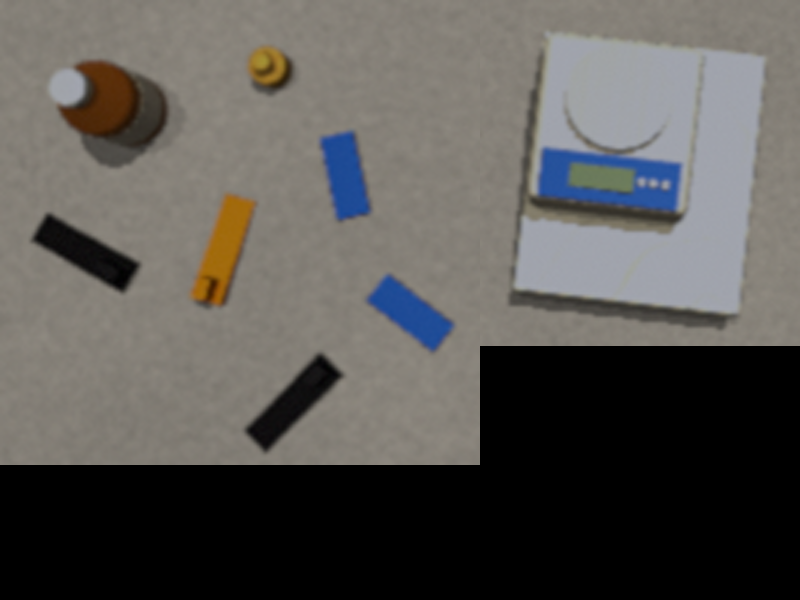

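The crop shows the blue far spacer centred at (345,176), the orange wedge with its tab at (207,290) and thin end at (240,198), and two black look-alikes. It also shows the slab corners. Next I'll measure these positions.

```bash
python3 - <<'E'
from h import *
im=cv2.imread('pics/top0.png'); hsv=cv2.cvtColor(im,cv2.COLOR_BGR2HSV)
def rect(lo,hi,z,box):
    x0,y0,x1,y1=box; m=cv2.inRange(hsv,lo,hi); k=np.zeros_like(m); k[y0:y1,x0:x1]=m[y0:y1,x0:x1]
    c=max(cv2.findContours(k,0,cv2.CHAIN_APPROX_NONE)[0],key=cv2.contourArea)[:,0]
    w=px2w('top0',c,z)[:,:2]; print(np.round(cv2.boxPoints(cv2.minAreaRect((w*1000).astype(np.float32)))),[np.round(v,1) for v in cv2.minAreaRect((w*1000).astype(np.float32))])
rect((100,120,60),(125,255,255),.008,(212,225,240,270))
rect((8,150,80),(22,255,255),.006,(170,245,200,300))
f=lambda x,y:(x/3+110,y/3+190)
print('tab top',px2w('top0',[f(206,284)],.038), 'thin',px2w('top0',[f(240,199)],.0016))
g=lambda x,y:((x-480)/2.667+280,y/2.667+120)
s=px2w('top0',[g(546,33),g(765,55),g(738,313),g(517,291)],.051)[:,:2]*1000
print(s)
M=np.array([[238,198],[238,-22],[-22,-22],[-22,198.]])
U,_,V=np.linalg.svd((M-M.mean(0)).T@(s-s.mean(0))); R=(U@V).T
t=s.mean(0)-R@M.mean(0); print('foot',t,'yaw',np.degrees(np.arctan2(R[1,0],R[0,0])),'res',s-(M@R.T+t))
E
```

```text
[[449. 222.]
 [456. 194.]
 [527. 212.]
 [520. 240.]] [array([488.3, 217.1]), array([72.9, 29. ]), np.float64(14.2)]
[[371. 322.]
 [462. 296.]
 [470. 323.]
 [379. 349.]] [array([420.3, 322.7]), array([28.6, 94.6]), np.float64(74.0)]
tab top [[0.3890869  0.32578562 0.038     ]] thin [[0.46469294 0.309994   0.0016    ]]
[[ 792.98572967   10.53101615]
 [ 775.63653053 -204.8922843 ]
 [ 520.38183135 -180.52100906]
 [ 537.28650475   32.68797154]]
foot [ 541.3959044 -163.9215149] yaw -4.940015155695091 res [[-2.57642325 -2.31714427]
 [-0.98081827  1.44234292]
 [ 2.79868612  3.4243042 ]
 [ 0.7585554  -2.54950285]]
```

Call:
{"method": "carry_out", "body": {"steps": [[1, 0, 0, 0, 0, 0, -0.175], [1, 0, 0, 0, 0, 0, -0.175], [1, 0, 0, 0, 0, 0, -0.175], [1, 0, 0, 0, 0, 0, -0.175], [1, 0, 0, 0, 0, 0, -0.175], [1, 0, 0, 0, 0, 0, -0.175], [1, 0, 0, 0, 0, 0, -0.175], [1, 0, 0, 0, 0, 0, -0.175], [1, 0, 0, 0, 0, 0, -0.175], [1, 0, 0, 0, 0, 0, -0.175], [1, 0, 0, 0, 0, 0, -0.175], [1, 0, 0, 0, 0, 0, -0.175], [1, 0, 0, 0, 0, 0, -0.175], [1, 0, 0, 0, 0, 0, -0.175], [1, 0, 0, 0, 0, 0, -0.175], [1, 0, 0, 0, 0, 0, -0.175], [1, 0, 0, 0, 0, 0, -0.175]]}}

```text
clock: 2.22
tcp_pos: [0.2301, -0.5267, 0.2498]
orientation: [-0.0, 0.613, 0.79, 0.0]
wrist_force: [-0.8, 0.1, 0.7]
finger_gap: 0.0857
```

Call:
{"method": "carry_out", "body": {"steps": [[1, 0.047, 0.031, 0.003, 0, 0, 0], [1, 0.047, 0.031, 0.003, 0, 0, 0], [1, 0.047, 0.031, 0.003, 0, 0, 0], [1, 0.047, 0.031, 0.003, 0, 0, 0], [1, 0.047, 0.031, 0.003, 0, 0, 0], [1, 0.047, 0.031, 0.003, 0, 0, 0], [1, 0.047, 0.031, 0.003, 0, 0, 0], [1, 0.047, 0.031, 0.003, 0, 0, 0], [1, 0.047, 0.031, 0.003, 0, 0, 0], [1, 0.047, 0.031, 0.003, 0, 0, 0], [1, 0.047, 0.031, 0.003, 0, 0, 0], [1, 0.047, 0.031, 0.003, 0, 0, 0], [1, 0.047, 0.031, 0.003, 0, 0, 0], [1, 0.047, 0.031, 0.003, 0, 0, 0], [1, 0, 0, 0, 0, 0, 0], [1, 0, 0, 0, 0, 0, 0]]}}

```text
clock: 4.22
tcp_pos: [0.4907, 0.2166, 0.2076]
orientation: [-0.0, 0.615, 0.789, -0.001]
wrist_force: [-0.4, 0.3, -0.3]
finger_gap: 0.0853
```

```bash
cat >> h.py <<'E'
def yaw(s):
    w,x,y,z=s['orientation']; return np.degrees(np.arctan2(2*(x*y+w*z),1-2*(y*y+z*z)))
def delta(target,yawt=None):
    s=env.get_state(); p=s['tcp_pos']; a=np.radians(yaw(s)); d=np.array(target)-p
    print('clk',s['clock'],'tcp',np.round(p,4),'yaw',round(yaw(s),2),'F',np.round(s['wrist_force'],2),'gap',round(s['finger_gap'],4))
    print('tool dx,dy,dz',np.round([d[0]*np.cos(a)+d[1]*np.sin(a),d[0]*np.sin(a)-d[1]*np.cos(a),-d[2]],4), '' if yawt is None else 'turn %.4f'%-np.radians(yawt-yaw(s)))
E
python3 - <<'E'
from h import *
shot('wrist','w1'); delta([.488,.217,.2],104.2)
E
```

```text
clk 4.275 tcp [0.4908 0.216  0.2079] yaw 104.03 F [-0.59  0.08 -0.27] gap 0.0852
tool dx,dy,dz [ 0.0016 -0.0025  0.0079] turn -0.0030
```

View pics/w1.png

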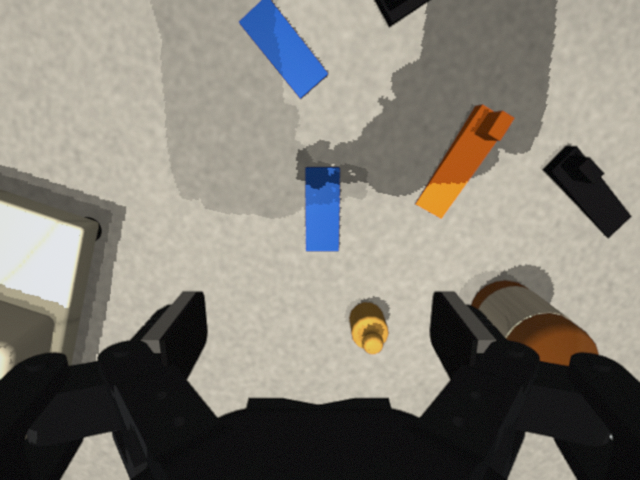

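The wrist view shows the chosen spacer at (305–340, 167–251), the wedge with its tab top near (500,118) and thin end at (432,210), and the brass weight at (370,330). The weight is clear of the near-end grasp. Measuring from this picture:

```bash
python3 - <<'E'
from h import *
p=px2w('w1',[(305,167),(340,167),(340,250),(306,251)],.008)*1000; print(np.round(p,1)); print('mid',p.mean(0)); d=(p[2]+p[3]-p[0]-p[1]); print('yaw',np.degrees(np.arctan2(d[1],d[0])),np.hypot(d[0],d[1])/2)
a=px2w('w1',[(415,203),(441,218)],.0016)*1000
b=px2w('w1',[(484,104),(514,122)],[.038,.038])*1000; q=px2w('w1',[(470,125),(500,141)],.0115)*1000
print('thin',a,'tab rear top',b,'tabfrontbase',q); 
print('tabtop front corners', px2w('w1',[(475,110),(502,124)],.038)*1000)
cx,cy=p.mean(0)[:2]/1000; y=np.arctan2(d[1],d[0]); delta([cx-.024*np.cos(y),cy-.024*np.sin(y),.10],np.degrees(y)+90)
E
```

```text
[[456.8 195.8   8. ]
 [449.6 224.8   8. ]
 [521.3 243.9   8. ]
 [529.7 214.3   8. ]]
mid [489.33036938 219.71132676   8.        ]
yaw 14.542892561747182 74.69088294134332
thin [[464.38494407 298.53280094   1.6       ]
 [471.73148101 325.65652016   1.6       ]] tab rear top [[375.80051239 315.24357384  38.        ]
 [382.27616501 342.06687396  38.        ]] tabfrontbase [[389.72965211 319.99760613  11.5       ]
 [395.59541632 348.9276456   11.5       ]]
tabtop front corners [[381.58302237 310.10438733  38.        ]
 [385.98350224 333.63619098  38.        ]]
clk 4.275 tcp [0.4908 0.216  0.2079] yaw 104.03 F [-0.59  0.08 -0.27] gap 0.0852
tool dx,dy,dz [ 0.0037 -0.0245  0.1079] turn -0.0090
```

```bash
python3 - <<'E'
from h import *
crop('w1',390,80,550,230,4,'w1c')
E
```

```text
(no output)
```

View pics/w1c.png

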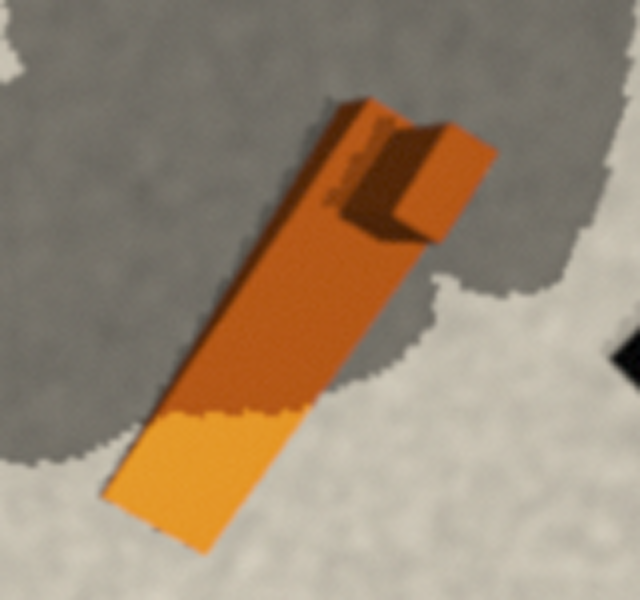

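Call:
{"method": "carry_out", "body": {"steps": [[0.3, 0.004, -0.024, 0.031, 0, 0, -0.009], [0.3, 0, 0, 0.05, 0, 0, 0], [0.3, 0, 0, 0.05, 0, 0, 0], [0.3, 0, 0, 0.04, 0, 0, 0], [0.3, 0, 0, 0.015, 0, 0, 0], [0.3, 0, 0, 0, 0, 0, 0], [-1, 0, 0, 0, 0, 0, 0], [-1, 0, 0, 0, 0, 0, 0], [-1, 0, 0, 0, 0, 0, 0], [-1, 0, 0, 0, 0, 0, 0], [-1, 0, 0, 0, 0, 0, 0], [-1, 0, 0, 0, 0, 0, 0]], "grip_force": 30}}

```text
clock: 5.78
tcp_pos: [0.4688, 0.215, 0.0243]
orientation: [0.001, 0.612, 0.791, 0.001]
wrist_force: [0.2, -1.6, 6.6]
finger_gap: 0.0285
```

```bash
python3 - <<'E'
from h import *
f=lambda x,y:(x/4+390,y/4+80)
t=px2w('w1',[f(449,122),f(497,152),f(437,243),f(392,213)],.038)*1000; print(np.round(t,1),t.mean(0))
a=px2w('w1',[f(103,495),f(207,553)],.0016)*1000; print(a,a.mean(0)); d=a.mean(0)-t.mean(0);print(d,np.degrees(np.arctan2(d[1],d[0])),np.hypot(*d[:2]))
A,P=np.radians(-4.94),np.array([.5414,-.1639])
st=lambda x,y:P+np.array([x*np.cos(A)-y*np.sin(A),x*np.sin(A)+y*np.cos(A)])
print('goal pre',st(-.14,0),'final',st(-.0425,0))
delta([*st(-.14,0),.09],85.06)
E
```

```text
[[376.7 330.3  38. ]
 [379.5 341.2  38. ]
 [398.2 336.   38. ]
 [395.1 325.6  38. ]] [387.36902971 333.27369254  38.        ]
[[464.86914037 299.39415176   1.6       ]
 [471.78503523 326.39410514   1.6       ]] [468.3270878  312.89412845   1.6       ]
[ 80.95805809 -20.37956409 -36.4       ] -14.129491194759854 83.48373375720705
goal pre [ 0.40192004 -0.15184425] final [ 0.49905787 -0.16024022]
clk 5.775 tcp [0.4688 0.215  0.0243] yaw 104.57 F [ 0.25 -1.63  6.6 ] gap 0.0285
tool dx,dy,dz [-0.3382 -0.157  -0.0657] turn 0.3405
```

Call:
{"method": "carry_out", "body": {"steps": [[-1, 0, 0, -0.02, 0, 0, 0], [-1, 0, 0, -0.045, 0, 0, 0.1], [-1, 0, 0, 0, 0, 0, 0.12], [-1, 0, 0, 0, 0, 0, 0.1205], [-1, -0.053, -0.005, 0, 0, 0, 0], [-1, -0.053, -0.005, 0, 0, 0, 0], [-1, -0.053, -0.005, 0, 0, 0, 0], [-1, -0.053, -0.005, 0, 0, 0, 0], [-1, -0.053, -0.005, 0, 0, 0, 0], [-1, -0.053, -0.005, 0, 0, 0, 0], [-1, -0.053, -0.005, 0, 0, 0, 0], [-1, 0, 0, 0, 0, 0, 0], [-1, 0, 0, 0, 0, 0, 0]]}}

```text
clock: 7.4
tcp_pos: [0.4003, -0.1518, 0.0877]
orientation: [0.0, 0.737, 0.676, 0.0]
wrist_force: [-0.7, -0.2, -0.6]
finger_gap: 0.0283
```

```bash
python3 - <<'E'
from h import *
shot('wrist','w2'); A,P=np.radians(-4.94),np.array([.5414,-.1639])
st=lambda x,y:P+np.array([x*np.cos(A)-y*np.sin(A),x*np.sin(A)+y*np.cos(A)])
delta([*st(-.14,0),.03],85.06)
E
```

```text
clk 7.45 tcp [ 0.4003 -0.1511  0.0875] yaw 85.09 F [ 0.14  0.63 -0.37] gap 0.0284
tool dx,dy,dz [-0.0006  0.0016  0.0575] turn 0.0006
```

View pics/w2.png

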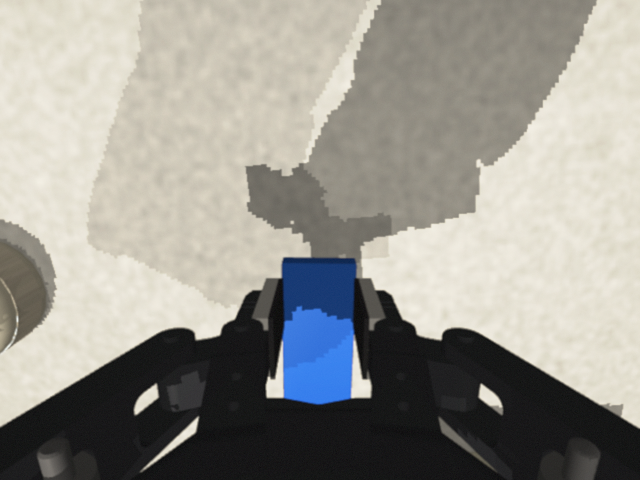

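The spacer is held squarely by its robot-side end, at (283–356, 259–400). I need a closer fix on the slab corner, so I'll move over it to look with the wrist camera.

Call:
{"method": "carry_out", "body": {"steps": [[-1, 0, 0, -0.06, 0, 0, 0], [-1, 0, 0.03, -0.05, 0, 0, 0], [-1, 0, 0.06, 0, 0, 0, 0], [-1, 0, 0.06, 0, 0, 0, 0], [-1, 0, 0.03, 0, 0, 0, 0], [-1, 0, 0, 0, 0, 0, 0], [-1, 0, 0, 0, 0, 0, 0], [-1, 0, 0, 0, 0, 0, 0]]}}

```text
clock: 8.45
tcp_pos: [0.5788, -0.1664, 0.1975]
orientation: [-0.0, 0.737, 0.676, -0.0]
wrist_force: [-0.4, 0.8, -0.6]
finger_gap: 0.0284
```

```bash
python3 - <<'E'
from h import *
c=shot('wrist','w3'); print(-c['R'].T@c['t']); delta([0,0,0])
E
```

```text
[ 0.51338985 -0.16127949  0.32200611]
clk 8.5 tcp [ 0.5788 -0.1668  0.1976] yaw 85.07 F [ 0.48  0.35 -0.24] gap 0.0283
tool dx,dy,dz [ 0.1164 -0.591   0.1976]
```

View pics/w3.png

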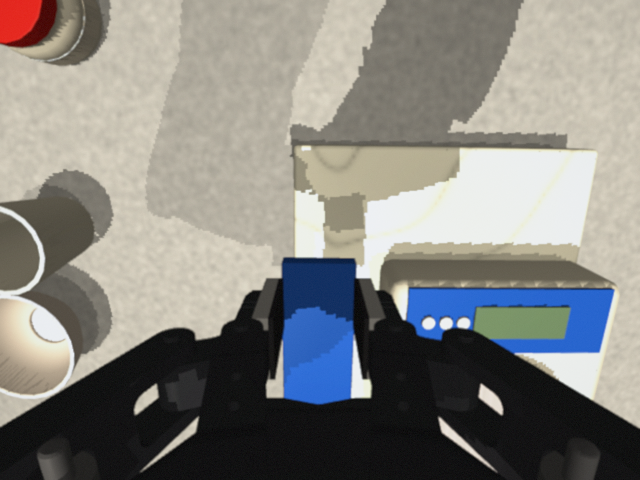

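The slab's front edge runs from (294,146) to (597,150) and its right edge from (294,146) to about (293,245), so the front-right corner is well in view.

```bash
python3 - <<'E'
from h import *
g=cv2.cvtColor(cv2.imread('pics/w3.png'),cv2.COLOR_BGR2GRAY).astype(float)
gs=cv2.GaussianBlur(g,(0,0),1)
F=[(x,138+np.argmax(np.diff(gs[138:158,x]))+.5) for x in list(range(320,440,4))+list(range(470,590,4))]
def fit(p,z=.051):
    w=px2w('w3',p,z)[:,:2]*1000; vx,vy,x,y=cv2.fitLine(w.astype(np.float32),cv2.DIST_HUBER,0,.01,.01).ravel(); r=(w-[x,y])@[-vy,vx]; print('yaw',np.degrees(np.arctan2(vy,vx)),'rms',r.std()); return np.array([x,y]),np.array([vx,vy])
Rr=[(280+np.argmax(np.diff(gs[y,280:308]))+.5,y) for y in range(156,240,3)]
print(F[::12],Rr[::6])
p,u=fit(F);q,v=fit(Rr)
s=np.linalg.solve(np.c_[u,-v],q-p); c=p+s[0]*u; print('corner',c)
a=np.arctan2(u[1],u[0])-np.pi/2
a=(a+np.pi/2)%np.pi-np.pi/2
M=np.array([[np.cos(a),-np.sin(a)],[np.sin(a),np.cos(a)]]); print('yaw',np.degrees(a),'foot',c+M@[22,22])
# spacer near edge top face when held: z = tcp-0.024+0.008
for z in(.180,.184): print(px2w('w3',[(283,259),(355,259)],z))
r=px2w('w3',[(294,146),(597,150)],.051);print(r, np.linalg.norm(r[0]-r[1]))
E
```

```text
[(320, np.float64(145.5)), (368, np.float64(146.5)), (416, np.float64(146.5)), (494, np.float64(147.5)), (542, np.float64(148.5))] [(np.float64(295.5), 156), (np.float64(305.5), 174), (np.float64(294.5), 192), (np.float64(294.5), 210), (np.float64(294.5), 228)]
yaw 84.47685 rms 0.271844848830017
yaw -12.316746 rms 2.3657197608223837
corner [ 520.70776 -172.51932]
yaw -5.5231433 foot [ 544.72307843 -152.73890704]
[[ 0.56055459 -0.17944073  0.18      ]
 [ 0.56304336 -0.15081399  0.18      ]]
[[ 0.55922606 -0.17892916  0.184     ]
 [ 0.56164473 -0.15110878  0.184     ]]
[[ 0.52065568 -0.17895119  0.051     ]
 [ 0.54113786  0.03749611  0.051     ]] 0.2174142381414772
```

```bash
cat >> h.py <<'E'
A,P=np.radians(-5.4),np.array([.5445,-.1604])
st=lambda x,y:P+np.array([x*np.cos(A)-y*np.sin(A),x*np.sin(A)+y*np.cos(A)])
E
python3 - <<'E'
from h import *
delta([*st(-.13,0),.0255],84.6)
E
```

```text
clk 8.5 tcp [ 0.5788 -0.1668  0.1976] yaw 85.07 F [ 0.48  0.35 -0.24] gap 0.0283
tool dx,dy,dz [ 0.0045 -0.1647  0.1721] turn 0.0082
```

Call:
{"method": "carry_out", "body": {"steps": [[-1, 0.0015, -0.055, 0, 0, 0, 0], [-1, 0.0015, -0.055, 0, 0, 0, 0], [-1, 0.0015, -0.055, 0, 0, 0, 0.008], [-1, 0, 0, 0.05, 0, 0, 0], [-1, 0, 0, 0.05, 0, 0, 0], [-1, 0, 0, 0.05, 0, 0, 0], [-1, 0, 0, 0.015, 0, 0, 0], [-1, 0, 0, 0.006, 0, 0, 0], [-1, 0, 0, 0, 0, 0, 0], [-1, 0, 0, 0, 0, 0, 0]]}}

```text
clock: 9.75
tcp_pos: [0.4165, -0.1492, 0.0274]
orientation: [0.001, 0.74, 0.673, 0.0]
wrist_force: [-0.8, -0.3, -1.2]
finger_gap: 0.0281
```

```bash
python3 - <<'E'
from h import *
delta([*st(-.04,0),.0245],84.6)
E
```

```text
clk 9.75 tcp [ 0.4165 -0.1492  0.0274] yaw 84.59 F [-0.79 -0.3  -1.22] gap 0.0281
tool dx,dy,dz [0.0009 0.0885 0.0029] turn -0.0001
```

Call:
{"method": "carry_out", "body": {"steps": [[-1, 0.001, 0, 0.003, 0, 0, 0], [-1, 0, 0, 0.001, 0, 0, 0], [-1, 0, 0.02, 0, 0, 0, 0], [-1, 0, 0.02, 0, 0, 0, 0], [-1, 0, 0.02, 0, 0, 0, 0], [-1, 0, 0.015, 0, 0, 0, 0], [-1, 0, 0.0085, 0, 0, 0, 0], [-1, 0, 0.005, 0, 0, 0, 0], [-1, 0, 0, 0, 0, 0, 0], [-1, 0, 0, 0, 0, 0, 0]]}}

```text
clock: 11.0
tcp_pos: [0.5022, -0.1557, 0.0235]
orientation: [-0.001, 0.74, 0.673, -0.001]
wrist_force: [-8.0, 1.3, 13.5]
finger_gap: 0.0285
```

```bash
python3 - <<'E'
from h import *
delta([*st(-.04,0),.0245],84.6)
E
```

```text
clk 11.0 tcp [ 0.5022 -0.1557  0.0235] yaw 84.59 F [-7.98  1.31 13.52] gap 0.0285
tool dx,dy,dz [-0.0007  0.0025 -0.001 ] turn -0.0002
```

Call:
{"method": "carry_out", "body": {"steps": [[-1, -0.0005, 0.0005, -0.002, 0, 0, 0], [-1, 0, 0.001, 0, 0, 0, 0], [-1, 0, 0, 0, 0, 0, 0]]}}

```text
clock: 11.38
tcp_pos: [0.5059, -0.1568, 0.0243]
orientation: [0.0, 0.74, 0.673, 0.0]
wrist_force: [0.3, -0.4, 0.6]
finger_gap: 0.0284
```

```bash
python3 - <<'E'
from h import *
delta([*st(-.04,0),.0245],84.6)
E
```

```text
clk 11.375 tcp [ 0.5059 -0.1568  0.0243] yaw 84.6 F [ 0.27 -0.45  0.63] gap 0.0284
tool dx,dy,dz [ 0.0001 -0.0012 -0.0002] turn 0.0000
```

Call:
{"method": "carry_out", "body": {"steps": [[0.1, 0, 0, 0, 0, 0, 0], [0.1, 0, 0, 0, 0, 0, 0], [0.1, 0, 0, 0, 0, 0, 0], [0.3, 0, -0.002, -0.02, 0, 0, 0], [0.3, 0, -0.03, -0.05, 0, 0, 0], [0.3, 0, -0.048, -0.035, 0, 0, 0], [0.3, 0.053, -0.0094, -0.02, 0, 0, 0], [0.3, 0.053, -0.0094, 0, 0, 0, 0], [0.3, 0.053, -0.0094, 0, 0, 0, 0], [0.3, 0.053, -0.0094, 0, 0, 0, 0], [0.3, 0.053, -0.0094, 0, 0, 0, 0], [0.3, 0.053, -0.0094, 0, 0, 0, 0], [0.3, 0.053, -0.0094, 0, 0, 0, 0], [0.3, 0.053, -0.0094, 0, 0, 0, 0], [0.3, 0.053, -0.0094, 0, 0, 0, 0.07], [0.3, 0, 0, 0, 0, 0, 0.085], [0.3, 0, 0, 0, 0, 0, 0], [0.3, 0, 0, 0, 0, 0, 0]]}}

```text
clock: 13.62
tcp_pos: [0.3863, 0.3332, 0.1492]
orientation: [0.0, 0.789, 0.614, -0.0]
wrist_force: [-1.4, -0.7, 0.4]
finger_gap: 0.0556
```

```bash
python3 - <<'E'
from h import *
delta([.3874,.3333,.037],75.7)
E
```

```text
clk 13.625 tcp [0.3863 0.3332 0.1492] yaw 75.75 F [-1.42 -0.68  0.36] gap 0.0556
tool dx,dy,dz [0.0003 0.0011 0.1122] turn 0.0009
```

Call:
{"method": "carry_out", "body": {"steps": [[0.2, 0, 0.001, 0.05, 0, 0, 0], [0.1, 0, 0, 0.05, 0, 0, 0], [0, 0, 0, 0.012, 0, 0, 0], [0, 0, 0, 0, 0, 0, 0], [-0.3, 0, 0, 0, 0, 0, 0], [-1, 0, 0, 0, 0, 0, 0], [-1, 0, 0, 0, 0, 0, 0], [-1, 0, 0, 0, 0, 0, 0], [-1, 0, 0, 0, 0, 0, 0], [-1, 0, 0, 0, 0, 0, 0]], "grip_force": 40}}

```text
clock: 14.88
tcp_pos: [0.3886, 0.3342, 0.0389]
orientation: [0.0, 0.789, 0.614, 0.002]
wrist_force: [-0.7, -1.0, 6.6]
finger_gap: 0.0108
```

```bash
python3 - <<'E'
from h import *
delta([*st(.035,0),.20],84.6)
E
```

```text
clk 14.875 tcp [0.3886 0.3342 0.0389] yaw 75.73 F [-0.66 -0.98  6.57] gap 0.0108
tool dx,dy,dz [-0.4355  0.3077 -0.1611] turn -0.1549
```

Call:
{"method": "carry_out", "body": {"steps": [[-1, 0, 0, -0.03, 0, 0, 0], [-1, 0, 0, -0.06, 0, 0, -0.05], [-1, 0, 0, -0.06, 0, 0, -0.105], [-1, -0.0531, 0.0263, -0.02, 0, 0, 0], [-1, -0.0531, 0.0263, 0, 0, 0, 0], [-1, -0.0531, 0.0263, 0, 0, 0, 0], [-1, -0.0531, 0.0263, 0, 0, 0, 0], [-1, -0.0531, 0.0263, 0, 0, 0, 0], [-1, -0.0531, 0.0263, 0, 0, 0, 0], [-1, -0.0531, 0.0263, 0, 0, 0, 0], [-1, -0.0531, 0.0263, 0, 0, 0, 0], [-1, -0.0531, 0.0263, 0, 0, 0, 0], [-1, 0, 0, 0, 0, 0, 0], [-1, 0, 0, 0, 0, 0, 0]]}}

```text
clock: 16.62
tcp_pos: [0.5775, -0.1644, 0.2071]
orientation: [-0.001, 0.74, 0.673, -0.0]
wrist_force: [0.8, 0.1, -0.6]
finger_gap: 0.0108
```

```bash
python3 - <<'E'
from h import *
shot('wrist','w4'); delta([*st(-.17,0),.055],84.6)
E
```

```text
clk 16.675 tcp [ 0.5774 -0.1636  0.2073] yaw 84.63 F [ 0.65  1.02 -1.48] gap 0.0108
tool dx,dy,dz [ 2.000e-04 -2.031e-01  1.523e-01] turn 0.0005
```

View pics/w4.png

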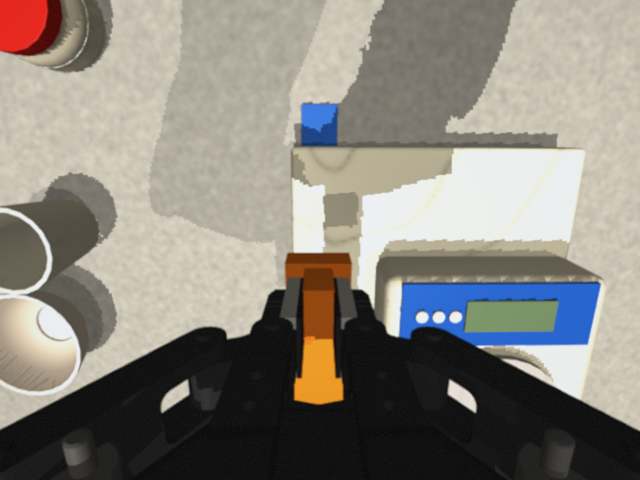

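Spacer shows at (302–337, 102–146), protruding from under the slab's front edge. The wedge is held straight, with its thick end at (286–351, 253–278). I'll check the alignment numerically.

```bash
python3 - <<'E'
from h import *
M=np.array([[np.cos(A),-np.sin(A)],[np.sin(A),np.cos(A)]])
S=lambda f,p,z:np.round(((px2w(f,p,z)[:,:2]-P)@M)*1000,1)
print('spacer st',S('w4',[(302,102.5),(337,102.5)],.008))
print('slab corner, left',S('w4',[(293,147),(584,150)],.051))
s=env.get_state(); zb=s['tcp_pos'][2]-.0389
print('thick end top/bottom',S('w4',[(286.5,253.5),(351,253.5)],zb+0.0147),'tcp',((s['tcp_pos'][:2]-P)@M)*1000)
E
```

```text
spacer st [[-56.8 -14.3]
 [-56.8  14.4]]
slab corner, left [[-22.7 -19.5]
 [-21.1 196.5]]
thick end top/bottom [[ 16.  -14.4]
 [ 16.   12.4]] tcp [33.05421428 -0.10741207]
```

Call:
{"method": "carry_out", "body": {"steps": [[-1, 0, -0.055, 0, 0, 0, 0], [-1, 0.0005, -0.055, 0, 0, 0, 0], [-1, 0.0005, -0.047, 0, 0, 0, 0], [-1, 0, 0, 0.05, 0, 0, 0], [-1, 0, 0, 0.05, 0, 0, 0], [-1, 0, 0, 0.04, 0, 0, 0], [-1, 0, 0, 0.017, 0, 0, 0], [-1, 0, 0, 0, 0, 0, 0], [-1, 0, 0, 0, 0, 0, 0]]}}

```text
clock: 17.8
tcp_pos: [0.4223, -0.1483, 0.0514]
orientation: [0.001, 0.739, 0.674, 0.0]
wrist_force: [0.7, -0.1, -0.6]
finger_gap: 0.0111
```

```bash
python3 - <<'E'
from h import *
delta([*st(-.124,.0005),.0469],84.6); s=env.get_state(); print(s['orientation'])
E
```

```text
clk 17.8 tcp [ 0.4223 -0.1483  0.0514] yaw 84.68 F [ 0.74 -0.15 -0.6 ] gap 0.0111
tool dx,dy,dz [-0.     -0.0012  0.0045] turn 0.0014
[7.78755656e-04 7.39165337e-01 6.73523523e-01 2.50571244e-04]
```

Call:
{"method": "carry_out", "body": {"steps": [[-1, 0, 0, 0.0035, 0, 0, 0.001], [-1, 0, 0, 0.0005, 0, 0, 0], [-1, 0, 0.01, 0, 0, 0, 0], [-1, 0, 0.01, 0, 0, 0, 0], [-1, 0, 0.01, 0, 0, 0, 0], [-1, 0, 0.008, 0, 0, 0, 0], [-1, 0, 0, 0, 0, 0, 0], [-1, 0, 0, 0, 0, 0, 0]]}}

```text
clock: 18.8
tcp_pos: [0.4608, -0.1527, 0.0468]
orientation: [0.001, 0.74, 0.673, 0.0]
wrist_force: [-2.4, 1.3, 5.8]
finger_gap: 0.0113
```

Call:
{"method": "carry_out", "body": {"steps": [[-1, 0, 0.002, 0, 0, 0, 0], [-1, 0, 0.002, 0, 0, 0, 0], [-1, 0, 0, 0, 0, 0, 0]]}}

```text
clock: 19.18
tcp_pos: [0.4634, -0.1528, 0.0468]
orientation: [-0.0, 0.74, 0.673, -0.001]
wrist_force: [-6.7, 1.2, 10.3]
finger_gap: 0.0109
```

Call:
{"method": "carry_out", "body": {"steps": [[-1, 0, 0, -0.0015, 0, 0, 0], [-1, 0, 0, 0, 0, 0, 0]]}}

```text
clock: 19.42
tcp_pos: [0.4646, -0.153, 0.0477]
orientation: [0.001, 0.74, 0.673, 0.0]
wrist_force: [-0.3, 0.1, -1.2]
finger_gap: 0.0107
```

```bash
python3 - <<'E'
from h import *
delta([*st(-.080,.0005),.0469],84.6)
E
```

```text
clk 19.425 tcp [ 0.4646 -0.153   0.0477] yaw 84.54 F [-0.26  0.11 -1.17] gap 0.0107
tool dx,dy,dz [0.0007 0.0003 0.0008] turn -0.0010
```

Call:
{"method": "carry_out", "body": {"steps": [[-1, 0, 0.002, 0.0004, 0, 0, 0], [-1, 0, 0.002, 0, 0, 0, 0], [-1, 0, 0.002, 0, 0, 0, 0], [-1, 0, 0, 0, 0, 0, 0]]}}

```text
clock: 19.92
tcp_pos: [0.4698, -0.1534, 0.0474]
orientation: [0.0, 0.74, 0.673, 0.0]
wrist_force: [-0.3, -0.0, -0.1]
finger_gap: 0.0109
```

Call:
{"method": "carry_out", "body": {"steps": [[-1, 0, 0.002, 0, 0, 0, 0], [-1, 0, 0.002, 0, 0, 0, 0], [-1, 0, 0, 0, 0, 0, 0]]}}

```text
clock: 20.3
tcp_pos: [0.4738, -0.1538, 0.0474]
orientation: [0.0, 0.74, 0.673, 0.0]
wrist_force: [-0.4, 0.2, -1.1]
finger_gap: 0.0107
```

Free so far. Continuing in small steps.

Call:
{"method": "carry_out", "body": {"steps": [[-1, 0, 0.002, 0, 0, 0, 0], [-1, 0, 0.002, 0, 0, 0, 0], [-1, 0, 0, 0, 0, 0, 0]]}}

```text
clock: 20.68
tcp_pos: [0.4778, -0.1541, 0.0474]
orientation: [0.0, 0.74, 0.673, 0.0]
wrist_force: [-0.4, 0.2, -0.7]
finger_gap: 0.0108
```

Call:
{"method": "carry_out", "body": {"steps": [[-1, 0, 0.002, 0, 0, 0, 0], [-1, 0, 0.001, 0, 0, 0, 0], [-1, 0, 0, 0, 0, 0, 0]]}}

```text
clock: 21.05
tcp_pos: [0.4806, -0.1544, 0.0474]
orientation: [0.0, 0.74, 0.673, -0.0]
wrist_force: [0.1, 0.1, -0.9]
finger_gap: 0.0112
```

Call:
{"method": "carry_out", "body": {"steps": [[-1, 0, 0.002, 0, 0, 0, 0], [-1, 0, 0.002, 0, 0, 0, 0], [-1, 0, 0, 0, 0, 0, 0]]}}

```text
clock: 21.42
tcp_pos: [0.4847, -0.1548, 0.0474]
orientation: [0.0, 0.74, 0.673, 0.0]
wrist_force: [0.3, -0.2, -0.8]
finger_gap: 0.0109
```

Call:
{"method": "carry_out", "body": {"steps": [[-1, 0, 0.002, 0, 0, 0, 0], [-1, 0, 0.001, 0, 0, 0, 0], [-1, 0, 0, 0, 0, 0, 0]]}}

```text
clock: 21.8
tcp_pos: [0.4875, -0.1551, 0.0473]
orientation: [0.0, 0.74, 0.673, -0.0]
wrist_force: [-0.8, -0.4, -1.5]
finger_gap: 0.0108
```

Call:
{"method": "carry_out", "body": {"steps": [[-1, 0, 0.002, 0, 0, 0, 0], [-1, 0, 0.001, 0, 0, 0, 0], [-1, 0, 0, 0, 0, 0, 0]]}}

```text
clock: 22.18
tcp_pos: [0.4898, -0.1552, 0.0472]
orientation: [-0.001, 0.74, 0.673, -0.0]
wrist_force: [-2.8, 0.3, -0.3]
finger_gap: 0.0109
```

```bash
python3 - <<'E'
from h import *
for i in range(2): env.read_camera('wrist'); delta([*st(-.054,.0005),.0469],84.6)
E
```

```text
clk 22.225 tcp [ 0.4898 -0.1552  0.0472] yaw 84.53 F [-3.28  0.19  0.65] gap 0.0111
tool dx,dy,dz [0.0004 0.001  0.0003] turn -0.0012
clk 22.275 tcp [ 0.4898 -0.1552  0.0472] yaw 84.53 F [-2.52 -0.04  0.92] gap 0.0108
tool dx,dy,dz [0.0004 0.001  0.0003] turn -0.0011
```

Call:
{"method": "carry_out", "body": {"steps": [[-1, 0, 0, 0.0003, 0, 0, 0], [-1, 0, 0.001, 0, 0, 0, 0], [-1, 0, 0, 0, 0, 0, 0]]}}

```text
clock: 22.65
tcp_pos: [0.4906, -0.1552, 0.047]
orientation: [-0.001, 0.74, 0.673, -0.001]
wrist_force: [-6.2, -0.2, 2.7]
finger_gap: 0.011
```

```bash
python3 - <<'E'
from h import *
for i in range(2): env.read_camera('wrist'); delta([*st(-.054,.0005),.0469],84.6)
E
```

```text
clk 22.7 tcp [ 0.4906 -0.1552  0.047 ] yaw 84.53 F [-6.12 -0.62  2.77] gap 0.0108
tool dx,dy,dz [0.0004 0.0002 0.0001] turn -0.0012
clk 22.75 tcp [ 0.4906 -0.1552  0.047 ] yaw 84.53 F [-5.66  0.91  2.86] gap 0.011
tool dx,dy,dz [0.0004 0.0001 0.0001] turn -0.0012
```

Call:
{"method": "carry_out", "body": {"steps": [[-0.2, 0, 0, 0, 0, 0, 0], [-0.2, 0, 0, 0, 0, 0, 0], [-0.2, 0, 0, 0, 0, 0, 0], [-0.2, 0, 0, -0.02, 0, 0, 0], [-0.2, 0, 0, -0.04, 0, 0, 0], [-0.2, 0, 0.02, -0.04, 0, 0, 0], [-1, 0, 0.033, -0.04, 0, 0, 0], [-1, 0, 0, 0, 0, 0, 0], [-1, 0, 0, 0, 0, 0, 0], [-1, 0, 0, 0, 0, 0, 0]]}}

```text
clock: 24.0
tcp_pos: [0.5427, -0.1599, 0.1855]
orientation: [-0.001, 0.74, 0.673, -0.001]
wrist_force: [-0.7, 0.0, 0.5]
finger_gap: -0.0004
```

```bash
python3 - <<'E'
from h import *
shot('wrist','w5'); delta([*st(0,0),.075],84.6)
E
```

```text
clk 24.05 tcp [ 0.5427 -0.16    0.1856] yaw 84.52 F [-0.18  0.15  0.42] gap -0.0001
tool dx,dy,dz [-0.0002  0.0018  0.1106] turn -0.0014
```

View pics/w5.png

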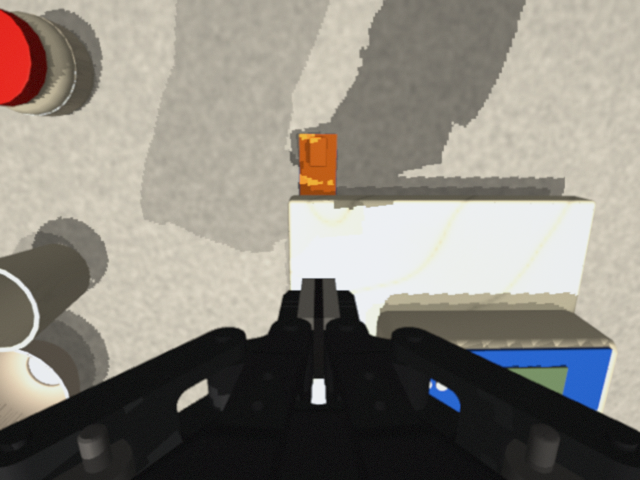

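The wedge sits at (299–337, 133–195), straight under the slab's front edge, its tab free. The slab corner at (290,198) looks unmoved. I'll check positions and then press.

```bash
python3 - <<'E'
from h import *
M=np.array([[np.cos(A),-np.sin(A)],[np.sin(A),np.cos(A)]])
S=lambda f,p,z:np.round(((px2w(f,p,z)[:,:2]-P)@M)*1000,1)
print('wedge rear st',S('w5',[(299,133),(337,133)],.023),'slab',S('w5',[(290,198),(594,201)],.051))
E
```

```text
wedge rear st [[-68.  -14. ]
 [-67.9  14.1]] slab [[-24.  -19.6]
 [-21.8 196.2]]
```

Call:
{"method": "carry_out", "body": {"steps": [[-1, 0, 0.002, 0.05, 0, 0, 0], [-1, 0, 0, 0.05, 0, 0, 0], [-1, 0, 0, 0.01, 0, 0, 0], [-1, 0, 0, 0.003, 0, 0, 0], [-1, 0, 0, 0.002, 0, 0, 0], [-1, 0, 0, 0, 0, 0, 0]]}}

```text
clock: 24.8
tcp_pos: [0.5473, -0.1612, 0.0737]
orientation: [0.001, 0.74, 0.673, 0.001]
wrist_force: [0.2, 0.0, -0.5]
finger_gap: -0.0001
```

Call:
{"method": "carry_out", "body": {"steps": [[-1, 0, -0.002, 0.0025, 0, 0, 0], [-1, 0, 0, 0.001, 0, 0, 0], [-1, 0, 0, 0, 0, 0, 0]]}}

```text
clock: 25.18
tcp_pos: [0.5445, -0.1607, 0.07]
orientation: [0.001, 0.74, 0.673, 0.0]
wrist_force: [-1.2, 0.6, 7.8]
finger_gap: 0.0003
```

Call:
{"method": "carry_out", "body": {"steps": [[-1, 0, 0, 0.0015, 0, 0, 0], [-1, 0, 0, 0, 0, 0, 0]]}}

```text
clock: 25.42
tcp_pos: [0.5445, -0.1608, 0.0697]
orientation: [0.001, 0.74, 0.673, 0.0]
wrist_force: [-6.1, 2.1, 16.3]
finger_gap: 0.0001
```

Call:
{"method": "carry_out", "body": {"steps": [[-1, 0, -0.001, -0.0008, 0, 0, 0], [-1, 0, 0, 0, 0, 0, 0]]}}

```text
clock: 25.68
tcp_pos: [0.5445, -0.1607, 0.0699]
orientation: [0.002, 0.74, 0.673, 0.001]
wrist_force: [-1.1, 1.8, 9.8]
finger_gap: -0.0003
```

Call:
{"method": "carry_out", "body": {"steps": [[-1, 0, 0, 0.0004, 0, 0, 0], [-1, 0, 0, 0, 0, 0, 0]]}}

```text
clock: 25.92
tcp_pos: [0.5444, -0.1607, 0.0698]
orientation: [0.002, 0.74, 0.673, 0.001]
wrist_force: [-1.4, 1.1, 11.9]
finger_gap: -0.0001
```

Call:
{"method": "carry_out", "body": {"steps": [[-1, 0, 0, 0, 0, 0, 0], [-1, 0, 0, 0, 0, 0, 0], [-1, 0, 0, 0, 0, 0, 0], [-1, 0, 0, 0, 0, 0, 0], [-1, 0, 0, 0, 0, 0, 0]]}}

```text
clock: 26.55
tcp_pos: [0.5445, -0.1607, 0.0698]
orientation: [0.002, 0.74, 0.673, 0.001]
wrist_force: [-2.2, 2.2, 11.0]
finger_gap: 0.0003
```

Call:
{"method": "carry_out", "body": {"steps": [[-1, 0, 0, 0.0001, 0, 0, 0], [-1, 0, 0, 0, 0, 0, 0], [-1, 0, 0, 0, 0, 0, 0], [-1, 0, 0, 0, 0, 0, 0], [-1, 0, 0, 0, 0, 0, 0], [-1, 0, 0, 0, 0, 0, 0]]}}

```text
clock: 27.3
tcp_pos: [0.5444, -0.1607, 0.0698]
orientation: [0.002, 0.74, 0.673, 0.001]
wrist_force: [-2.0, 0.9, 13.0]
finger_gap: 0.0002
```

Call:
{"method": "carry_out", "body": {"steps": [[-1, 0, 0, -0.005, 0, 0, 0], [-1, 0, 0, -0.03, 0, 0, 0], [-1, 0, 0, -0.05, 0, 0, 0], [-1, 0, 0, -0.04, 0, 0, 0], [-1, 0, 0, 0, 0, 0, 0], [-1, 0, 0, 0, 0, 0, 0]]}}

```text
clock: 28.05
tcp_pos: [0.5428, -0.1603, 0.1919]
orientation: [-0.0, 0.74, 0.673, -0.0]
wrist_force: [-0.4, 0.4, -0.3]
finger_gap: -0.0001
```

```bash
python3 - <<'E'
from h import *
shot('wrist','w6'); shot('top','top6'); delta([*st(0,0),.075],84.6)
a=cv2.imread('pics/w6.png');b=cv2.imread('pics/w5.png')
crop('w6',240,100,640,300,2,'w6c'); 
d=cv2.absdiff(cv2.imread('pics/top0.png'),cv2.imread('pics/top6.png')); cv2.imwrite('pics/o.png',np.vstack([cv2.imread('pics/w6c.png')[:240],cv2.resize(cv2.imread('pics/top6.png')[100:340,100:520],(630,360))[:, :].copy() if 0 else cv2.copyMakeBorder(cv2.resize(cv2.imread('pics/top6.png')[100:340,100:520],(630,360)),0,0,0,170,0)]))
E
```

```text
clk 28.15 tcp [ 0.5423 -0.16    0.1908] yaw 84.54 F [ 0.21 -0.55  0.48] gap 0.0
tool dx,dy,dz [-0.0002  0.0023  0.1158] turn -0.0010
```

View pics/o.png

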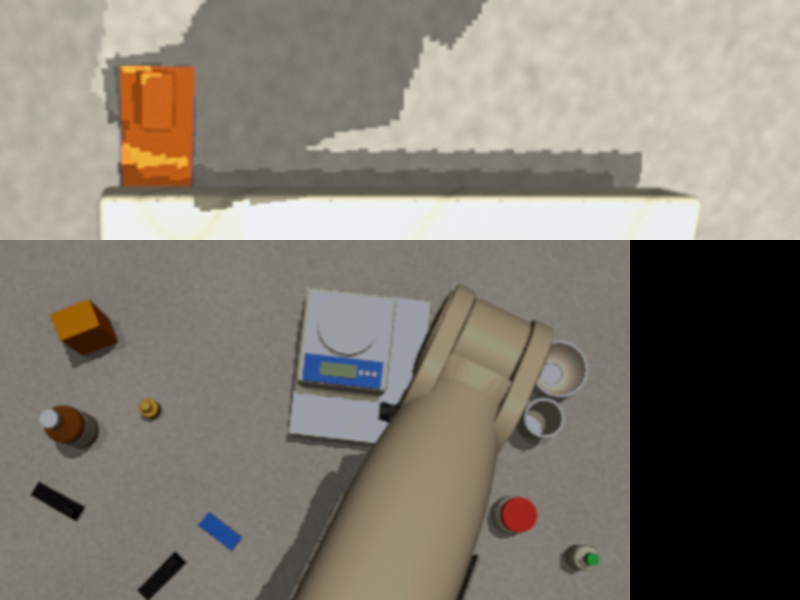

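The wedge and slab are in the same place as before the press, the tab is free, and the bystanders and the other blue piece haven't moved. The arm is clear, so I'm handing in.

```bash
python3 - <<'E'
from h import *
print(env.hand_in())
E
```

```text
the job is handed in; nothing more can be done
None
```

The station is shimmed and the job is handed in at about 28 s on the robot's clock, with no verdict reported.

**What I did:** I slid the farther blue spacer flat under the brass foot, centred across it to within about 1 mm by the wrist camera. I then slid the orange wedge in thin end first until the push force reached about 6 N. At that point the thin end was about 30 mm past the foot's centre. I let go, pressed on the slab above the foot and lifted clear.

**Last checks:**
- **Press:** it held 11–13 N for about 1.4 s, and the tool height changed by only about 0.2 mm compared with a lighter push of about 8 N, so I saw no rocking.
- **Scene afterwards:** the last pictures show the wedge and slab unmoved. The bystanders and look-alikes in view look unmoved too.

**Not perfect or not confirmed:**
- While finding the press force it briefly reached about 16 N, with about 6 N sideways, before I backed off to 12 N.
- The spacer is hidden under the wedge, so its final position is inferred from the snug fit and the firm press.
- Slab corner readings differ by 1–2 mm between pictures, which is within the camera calibration error.

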